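# Index the photo turntable one notch

## Task

A little wooden car is being photographed on an indexing turntable. With the fingertips, press the turntable's spring plunger right in by its black thumb pad and swing the table with it to the next notch clockwise (seen from above), then let the plunger spring back up fully into that notch. Pick nothing up: the car and the spare wheel just ride along on the table, and everything around it stays where it is.

Things in the scene. Friction and masses are not known exactly. Their poses are not given: they have to be found in the camera images.
- base: fixed round turntable base, 308 mm across, origin on the axis at desk level, z up. Round the disc it has a fixed flat aluminium ring (inner radius 118 mm, underside 22, top 30 mm above the desk) with 8 radial notches 15 mm wide, 45 degrees apart. The plunger starts in the notch on the base's own -x direction; the next one clockwise lies 45 degrees on, midway between -x and +y
- table_disc (a joint): angle of the plywood disc (radius 112 mm, top 30 mm above the desk), rad: 0 in the starting notch (0.02 of play either way), growing clockwise seen from above; pi/4 (0.785) is the next notch. Locked by the plunger; when that is in, the disc turns easily (0.1 N m of friction) and stays where it is left. Plunger and car ride on it
- plunger (a joint): how far the plunger is pressed straight down, m: 0 up, 0.011 fully in; spring 4 N up, 8.4 N fully in. Its steel cross lug, 10 mm thick, points outward into a ring notch and locks the disc. 7 mm in, the lug clears the ring and the disc turns; let up between notches, the lug rubs along under the ring (stays 7 mm in) and snaps up within about 4 mm (0.03 rad) of a notch's middle
- plunger_pad (a point): centre of the top face of the plunger's black thumb pad, where to press; moves with it, 56 mm above the desk when up, 105 mm from the axis. Flat pad 36 mm along the radius, 52 mm along the turning direction; a lip 4 mm thick, 12 mm tall at both ends of that width leaves a trough 44 mm wide, whose lip a fingertip can push. Site x points to the axis, z up
- next_notch (a point): the middle of the next notch clockwise, at the ring's top face, where the lug must finally be; it is fixed
- axis_top (a point): the table's axis at the disc's top face, 30 mm above the desk; fixed
- car_center (a point): centre of the loose wooden toy car (84 mm long, 52 mm wide, 50 mm tall, about 120 g) standing on the middle of the disc, its roof 80 mm above the desk; the point is 25 mm above its wheels' undersides. It is not to be lifted or pushed about
- wheel: spare wooden wheel, disc 30 mm across, 9 mm thick, lying flat on the turntable beside the car; it is loose and rides along. Origin at the centre of its underside
- glue: small white glue bottle standing beside the turntable, 34 mm across, 75 mm tall. Origin at the centre of its underside. Bystander
- figure: turned wooden peg figure standing beside the turntable, 24 mm across, 54 mm tall. Origin at the centre of its underside. Bystander
- mug: red mug, 80 mm across, 90 mm tall. Origin at the centre of its underside. Bystander
- screwdriver: screwdriver lying flat, about 200 mm long. Bystander
- mouse: black computer mouse, 100 x 60 x 24 mm. Origin at the centre of its underside. Bystander
- car: the same toy car, origin between its wheels' undersides
Not all that is in view belongs to the job. Of the things that look like the car, the largest one is meant.

How it is judged:
By the outcome, as a careful person would: the job done as asked, in the order asked, and still so for the second after the job is handed in, with the robot touching nothing.
It also fails if it takes over 48 s, if anything falls off the work surface, if the arm or the gripper's body presses on something with over 40 N, if the wrist force passes 120 N, or if a joint passes its speed limit or range.

## Robot

A 6-joint arm with a two-finger parallel gripper is mounted at the origin on the work surface. World frame = base frame: x ahead of the robot, y to its left, z up, the work surface at z = 0. Lengths are in m, angles in rad, forces in N, time in s.
With the tool pointing down it reaches from about 0.35 to 0.975 m from the base axis. Payload 7.1 kg.
Tool frame: the origin (TCP) lies between the finger pads; the fingertips stand manip.tip_reach ahead of it and the grasp point (between the pads) lies 6 mm ahead of it (manip.tip_reach is the distance from the TCP to the fingertips, in m); z points along the fingers, y is the line along which they close (so a half turn about z gives the same grasp; the last joint's range is limited). The gripper opens to 88 mm and grips with 3 to 60 N. Pads are 20 mm wide; open, the fingers measure 115 mm over their backs; the gripper's body (75 mm by 178 mm) begins 61 mm behind the grasp point.
Start: joints at [-1.257, 0.423, 1.63, -0, 1.089, -0.019], TCP at [0.204, -0.591, 0.221] pointing down, gripper open.
Joint ranges: [-3, 3], [-0.9, 2.11], [0.09, 2.58], [-1.31, 4.45], [0.11, 2.69], [-2.54, 2.54]. Speed limits (rad/s): [2.39, 2.39, 3.01, 3.14, 3.14, 3.14].

## Interface

Orientations are given as a unit quaternion [w, x, y, z].
In Python, from cell import manip, snapshot, calibration, close_job gives the robot as it stands. The module is installed in compiled form; this text tells all that it offers.
- The arm moves only by the tool send_rows, never from a script. Its argument "deltas" is a list of rows, each an object of numbers: "dx", "dy", "dz": the shift along the tool's x, y, z in m; "ax", "ay", "az": the turn, a rotation vector about the tool's x, y, z in degrees; "grip": the closure, from -1 (fully open) to 1 (shut). A call has 1 to 20 rows; each row is the pose to reach, as a shift and turn from the pose commanded when the call began, along the tool's axes at that moment; what a row does not reach only later rows make up. A row lasts 1/10 s, in which the tool goes at most 50 mm and 8.59 degrees, less where a joint would pass 70% of its speed; a pose out of reach is approached as far as the arm can. A call with a gripper value outside its range is refused whole. The fingers move at their own pace and stop on an object; "grip_force" is the grip in N (left out, the last holds). Time passes only in rows, so rows that repeat a pose let the fingers close. It gives the time, the measured TCP pose, the force, the opening and the grip force at its end, in the units of the state.
- manip.read_state(): the state, without advancing time (a new reading comes with each control period).
- snapshot(name): name is "scene" or "top" or "wrist"; returns the picture (384x512x3 uint8, red, green, blue); there is no depth.
- calibration(name): a dict with "K" (3x3 intrinsics, pixels), "world_from_camera" (4x4, takes a point from camera to world coordinates). Camera axes: x right, y down, z forward; pixel columns grow to the right and rows downward; lengths in m; the calibration is good to about 2 mm. A picture is of the moment at which its call begins: read the wrist's pose just before it. calibration takes no time and is no camera call; for the wrist camera it gives the pose at the moment of the call.
- close_job(): hands the job in; it is judged then, once.
The state is a dict: "time": time; "joint_pos": joint angles; "dq": joint speeds; "effort": joint torques, N m; "eef_pos": TCP position; "tcp_rot": TCP orientation; "force": force on the tool from outside, world axes, zero at the start; "torque": the same for the moment, N m; "opening": finger opening in m; "grasp_force": force on a finger pad.
Only numpy, scipy, OpenCV 4.12 (cv2) and the standard library are available. Lean on these libraries where they do the work, as an engineer would, in place of code of your own. Each camera call takes 0.05 s, during which the arm holds its last target. There are 200 camera calls.

## Working session

There is one attempt and no reset: what is moved stays moved. The work goes in short steps, Python scripts to look and compute and a tool call to move; the robot and the scene stay as the last step left them, time stands still between calls to the robot, and variables do not carry over. Pictures are saved under pics/ and viewed, at most 10 in all, crops included, and the job is handed in when it is done.

Besides the shell and the picture viewer there is one more tool, called after "Emit:" by a JSON object that holds its "fn" and its "kwargs", one argument or row to a line. send_rows: Moves the arm, as the interface text tells. Its arguments: {"type":"object","properties":{"deltas":{"type":"array"},"grip_force":{"type":"number"}},"required":["deltas"]}

```bash
mkdir -p pics; python3 - <<'E'
from cell import manip,snapshot,calibration
import cv2,numpy as np
s=manip.read_state();print(s,manip.tip_reach)
for n in("scene","top"):
    cv2.imwrite(f"pics/{n}.png",snapshot(n)[:,:,::-1]);c=calibration(n);print(n,c["K"].tolist(),np.round(c["world_from_camera"],4).tolist())
a=cv2.imread("pics/scene.png");b=cv2.imread("pics/top.png")
cv2.imwrite("pics/top2.png",cv2.resize(b,(800,600),interpolation=cv2.INTER_CUBIC))
E
```

```text
{'time': 0.0, 'joint_pos': array([-1.25698408e+00,  4.23828128e-01,  1.63067734e+00, -1.94304757e-05,
        1.08862874e+00, -1.90302880e-02]), 'dq': array([-0.00082426, -0.00028433,  0.00087022,  0.00038722, -0.00060212,
        0.00055086]), 'effort': array([ 5.88735111e-05, -5.44626224e+01, -2.73658812e+01,  6.44768123e-02,
        2.27706676e-02, -1.14117552e-04]), 'eef_pos': array([ 0.20403474, -0.59016359,  0.22071462]), 'tcp_rot': array([-7.61157712e-04,  9.86182872e-01,  1.65658528e-01, -1.21705754e-04]), 'force': array([-0.09457798,  0.05658394,  0.81217762]), 'torque': array([-0.02386694,  0.03576056,  0.05092169]), 'grasp_force': 0.0, 'opening': 0.0882342484829036} 0.025
scene [[361.2346540655099, 0.0, 259.822240212356], [0.0, 361.2346540655099, 193.10724609344652], [0.0, 0.0, 1.0]] [[0.5808, 0.6126, -0.5361, 1.078], [0.814, -0.4309, 0.3895, -0.3654], [0.0076, -0.6626, -0.7489, 0.755], [0.0, 0.0, 0.0, 1.0]]
top [[409.7183808454091, 0.0, 257.67906970239807], [0.0, 409.7183808454091, 191.5710721576759], [0.0, 0.0, 1.0]] [[0.0064, -0.991, 0.1337, 0.4148], [-0.9998, -0.0037, 0.0199, -0.0248], [-0.0192, -0.1338, -0.9908, 1.2604], [0.0, 0.0, 0.0, 1.0]]
```

View pics/top2.png

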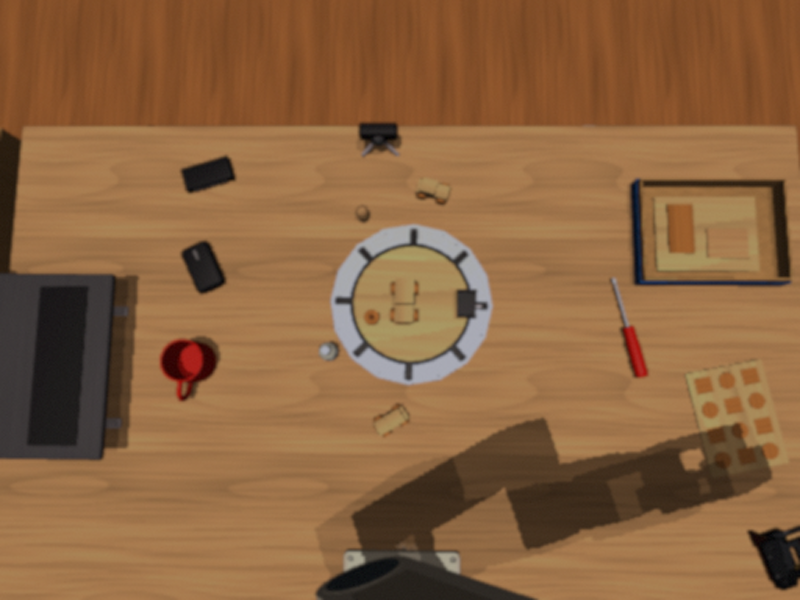

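View pics/scene.png

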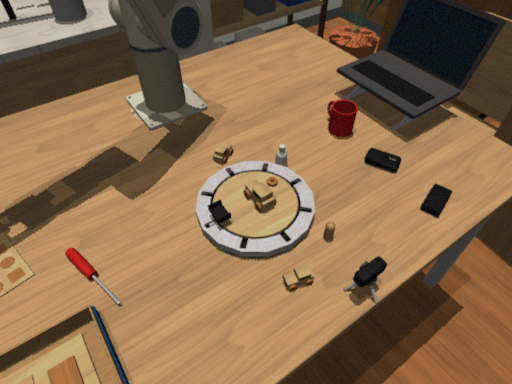

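The pad is on the disc's right (-y world) side at about (467,303) of the 800-wide picture. The next notch clockwise is at about (458,353), nearer the robot. I'll enlarge a crop to measure it.

```bash
python3 - <<'E'
import cv2
b=cv2.imread("pics/top.png")[138:250,205:325]
cv2.imwrite("pics/crop.png",cv2.resize(b,None,fx=5,fy=5,interpolation=cv2.INTER_CUBIC))
E
```

```text
(no output)
```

View pics/crop.png

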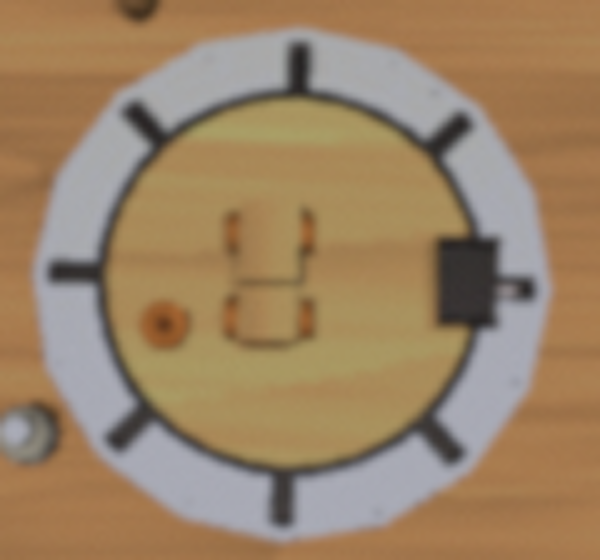

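The notches' outer ends show clearly, e.g. (299,45), (535,289), (460,460) and (283,524) in the crop. The pad is centred at about (467,282).

```bash
cat > h.py <<'E'
import numpy as np
from cell import calibration
def ray(n,px,z,c=None):
    c=c or calibration(n);K=c["K"];T=np.array(c["world_from_camera"])
    px=np.atleast_2d(px).astype(float);d=np.c_[px,np.ones(len(px))]@np.linalg.inv(K).T@T[:3,:3].T
    return T[:3,3]+d*((z-T[2,3])/d[:,2])[:,None]
E
python3 - <<'E'
from h import *
f=lambda p:(np.array(p,float)+.5)/5-.5+[205,138]
P=ray("top",f([(299,45),(468,118),(535,289),(460,460),(283,524),(112,447),(52,271),(128,106)]),.03)[:,:2]
# opposite pairs -> centre; similarity fit
th=np.pi/4*np.arange(8)
z=P@[1,1j];A=np.c_[np.ones(8),np.exp(-1j*th)]
s=np.linalg.lstsq(A,z,rcond=None)[0];print("c",s[0],"r",abs(s[1]),"ang0",np.degrees(np.angle(s[1])),"res",np.abs(z-A@s).max())
c=s[0];u=np.exp(1j*(np.angle(s[1])-np.pi/2))
print("pad",c+.105*u,"dir",np.degrees(np.angle(u)),"end",c+.105*u*np.exp(-1j*np.pi/4))
print("pad img",ray("top",f([(467,282)]),.058)[0])
for n,z in (("pad top",.056),):pass
P=ray("scene",[(219,212)],.056);print("scene pad",P)
E
```

```text
c (0.5743826678644717-0.016095587318679508j) r 0.14687964461374028 ang0 -1.7916324069359104 res 0.0013371357284390549
pad (0.5710998650449679-0.12104425670351858j) dir -91.7916324069359 end (0.49785145993097757-0.08798421098223481j)
pad img [ 0.5703135  -0.11976571  0.058     ]
scene pad [[ 0.57039305 -0.12039988  0.056     ]]
```

Emit:
{"fn": "send_rows", "kwargs": {
  "deltas": [
    {"dx":0.04,"dy":-0.026,"az":-5,"grip":0.7},
    {"dx":0.08,"dy":-0.052,"az":-10,"grip":0.7},
    {"dx":0.12,"dy":-0.078,"az":-15,"grip":0.7},
    {"dx":0.16,"dy":-0.103,"az":-21,"grip":0.7},
    {"dx":0.2,"dy":-0.129,"az":-27,"grip":0.7},
    {"dx":0.24,"dy":-0.155,"az":-33,"grip":0.7},
    {"dx":0.28,"dy":-0.181,"az":-39,"grip":0.7},
    {"dx":0.32,"dy":-0.207,"az":-45,"grip":0.7},
    {"dx":0.36,"dy":-0.233,"az":-51,"grip":0.7},
    {"dx":0.4,"dy":-0.258,"az":-57,"grip":0.7},
    {"dx":0.44,"dy":-0.284,"dz":0.01,"az":-63,"grip":0.7},
    {"dx":0.48,"dy":-0.31,"dz":0.03,"az":-69,"grip":0.7},
    {"dx":0.5,"dy":-0.323,"dz":0.05,"az":-69.1,"grip":0.7},
    {"dx":0.5,"dy":-0.323,"dz":0.07,"az":-69.1,"grip":0.7},
    {"dx":0.5,"dy":-0.323,"dz":0.07,"az":-69.1,"grip":0.7},
    {"dx":0.5,"dy":-0.323,"dz":0.07,"az":-69.1,"grip":0.7}
  ]
}}

```text
validation failed for argument at $.de...
```

```bash
python3 - <<'E'
from cell import manip,snapshot,calibration
import cv2,numpy as np
from h import ray
s=manip.read_state();print({k:np.round(s[k],4).tolist() for k in("time","joint_pos","eef_pos","tcp_rot","force","opening")})
c=calibration("wrist");a=snapshot("wrist")[:,:,::-1].copy()
cv2.imwrite("pics/w1.png",cv2.resize(a,(800,600)))
T=np.array(c["world_from_camera"]);K=c["K"]
for p in [(.571,-.121,.056),(.574,-.016,.03),(.4979,-.088,.03)]:
    q=T[:3,:3].T@(np.array(p)-T[:3,3]);q=K@q;print(p,np.round(q[:2]/q[2]*800/512))
E
```

```text
{'time': 0.1, 'joint_pos': [-1.257, 0.4238, 1.6306, 0.0, 1.0886, -0.019], 'eef_pos': [0.204, -0.5902, 0.2207], 'tcp_rot': [-0.0007, 0.9862, 0.1656, -0.0001], 'force': [-0.3604, 1.0039, -1.1435], 'opening': 0.0879}
(0.571, -0.121, 0.056) [-295. -775.]
(0.574, -0.016, 0.03) [-442. -784.]
(0.4979, -0.088, 0.03) [-284. -514.]
```

View pics/w1.png

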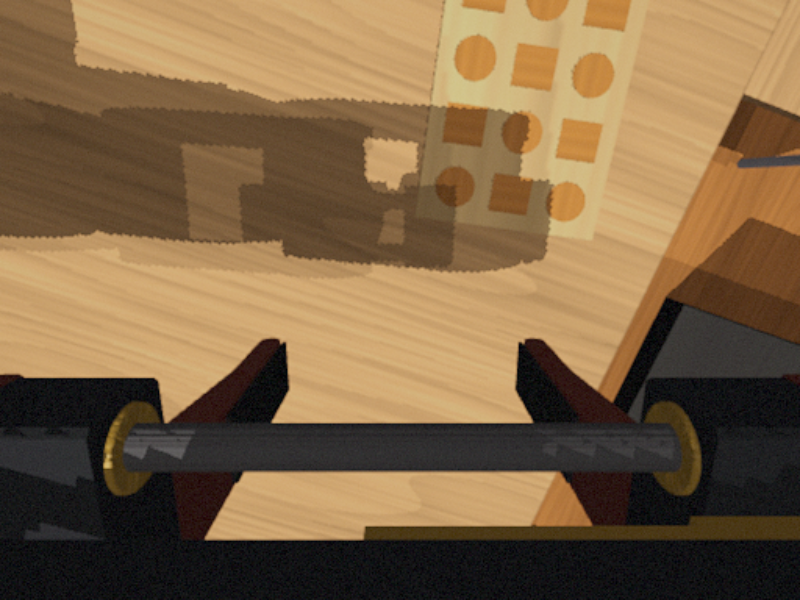

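The call was refused and the arm hasn't moved. The wrist view shows only the fingers over the desk. I'll send it again with every key in each row.

Emit:
{"fn": "send_rows", "kwargs": {
  "deltas": [
    {"dx":0.04,"dy":-0.026,"dz":0,"ax":0,"ay":0,"az":-5,"grip":0.7},
    {"dx":0.08,"dy":-0.052,"dz":0,"ax":0,"ay":0,"az":-10,"grip":0.7},
    {"dx":0.12,"dy":-0.078,"dz":0,"ax":0,"ay":0,"az":-15,"grip":0.7},
    {"dx":0.16,"dy":-0.103,"dz":0,"ax":0,"ay":0,"az":-21,"grip":0.7},
    {"dx":0.2,"dy":-0.129,"dz":0,"ax":0,"ay":0,"az":-27,"grip":0.7},
    {"dx":0.24,"dy":-0.155,"dz":0,"ax":0,"ay":0,"az":-33,"grip":0.7},
    {"dx":0.28,"dy":-0.181,"dz":0,"ax":0,"ay":0,"az":-39,"grip":0.7},
    {"dx":0.32,"dy":-0.207,"dz":0,"ax":0,"ay":0,"az":-45,"grip":0.7},
    {"dx":0.36,"dy":-0.233,"dz":0,"ax":0,"ay":0,"az":-51,"grip":0.7},
    {"dx":0.4,"dy":-0.258,"dz":0,"ax":0,"ay":0,"az":-57,"grip":0.7},
    {"dx":0.44,"dy":-0.284,"dz":0.01,"ax":0,"ay":0,"az":-63,"grip":0.7},
    {"dx":0.48,"dy":-0.31,"dz":0.03,"ax":0,"ay":0,"az":-69,"grip":0.7},
    {"dx":0.5,"dy":-0.323,"dz":0.05,"ax":0,"ay":0,"az":-69.1,"grip":0.7},
    {"dx":0.5,"dy":-0.323,"dz":0.07,"ax":0,"ay":0,"az":-69.1,"grip":0.7},
    {"dx":0.5,"dy":-0.323,"dz":0.07,"ax":0,"ay":0,"az":-69.1,"grip":0.7},
    {"dx":0.5,"dy":-0.323,"dz":0.07,"ax":0,"ay":0,"az":-69.1,"grip":0.7}
  ]
}}

```text
time: 1.75
eef_pos: [0.5709, -0.1221, 0.1514]
tcp_rot: [-0.001, 0.718, 0.696, -0.0]
force: [0.7, -1.0, 0.2]
opening: 0.0131
grasp_force: 0.0
```

```bash
python3 - <<'E'
from cell import manip,snapshot,calibration
import cv2,numpy as np
s=manip.read_state();print({k:np.round(s[k],4).tolist() for k in("time","joint_pos","eef_pos","tcp_rot","force","opening")})
c=calibration("wrist");a=snapshot("wrist")[:,:,::-1].copy()
cv2.imwrite("pics/w2.png",cv2.resize(a,(800,600)))
T=np.array(c["world_from_camera"]);K=c["K"]
for p in [(.571,-.121,.056),(.545,-.121,.068),(.597,-.121,.068),(.574,-.016,.03),(.4979,-.088,.03)]:
    q=T[:3,:3].T@(np.array(p)-T[:3,3]);q=K@q;print(p,np.round(q[:2]/q[2]*800/512))
E
```

```text
{'time': 1.75, 'joint_pos': [-0.2311, 0.4529, 1.772, -0.0001, 0.9179, -0.199], 'eef_pos': [0.5709, -0.1221, 0.1514], 'tcp_rot': [-0.0005, 0.7184, 0.6957, -0.0004], 'force': [0.6745, -0.9523, 0.182], 'opening': 0.0131}
(0.571, -0.121, 0.056) [401. 301.]
(0.545, -0.121, 0.068) [355. 308.]
(0.597, -0.121, 0.068) [447. 305.]
(0.574, -0.016, 0.03) [401. 116.]
(0.4979, -0.088, 0.03) [283. 243.]
```

View pics/w2.png

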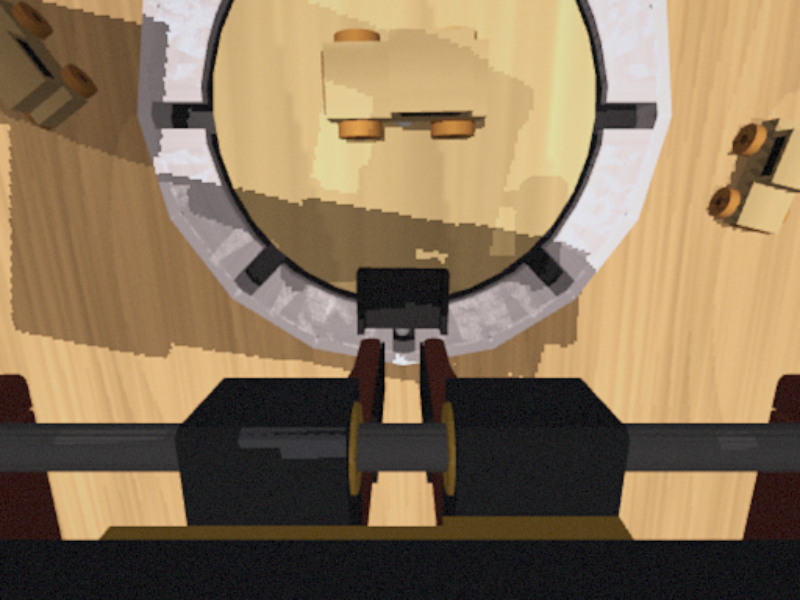

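The pad lies at x 358–448, y 268–333, right where predicted. The fingers, 13 mm open, line up with the trough. Next is descending to just press.

Emit:
{"fn": "send_rows", "kwargs": {
  "deltas": [
    {"dx":0.001,"dy":0,"dz":0.03,"ax":0,"ay":0,"az":0,"grip":0.7},
    {"dx":0.001,"dy":0,"dz":0.055,"ax":0,"ay":0,"az":0,"grip":0.7},
    {"dx":0.001,"dy":0,"dz":0.062,"ax":0,"ay":0,"az":0,"grip":0.7},
    {"dx":0.001,"dy":0,"dz":0.067,"ax":0,"ay":0,"az":0,"grip":0.7},
    {"dx":0.001,"dy":0,"dz":0.07,"ax":0,"ay":0,"az":0,"grip":0.7},
    {"dx":0.001,"dy":0,"dz":0.073,"ax":0,"ay":0,"az":0,"grip":0.7},
    {"dx":0.001,"dy":0,"dz":0.073,"ax":0,"ay":0,"az":0,"grip":0.7},
    {"dx":0.001,"dy":0,"dz":0.073,"ax":0,"ay":0,"az":0,"grip":0.7}
  ]
}}

```text
time: 2.6
eef_pos: [0.5716, -0.1211, 0.079]
tcp_rot: [0.0, 0.718, 0.696, 0.0]
force: [-0.6, 0.4, 0.1]
opening: 0.0129
grasp_force: 0.0
```

Emit:
{"fn": "send_rows", "kwargs": {
  "deltas": [
    {"dx":0,"dy":0,"dz":0.002,"ax":0,"ay":0,"az":0,"grip":0.7},
    {"dx":0,"dy":0,"dz":0.004,"ax":0,"ay":0,"az":0,"grip":0.7},
    {"dx":0,"dy":0,"dz":0.004,"ax":0,"ay":0,"az":0,"grip":0.7}
  ]
}}

```text
time: 2.9
eef_pos: [0.5711, -0.121, 0.0742]
tcp_rot: [-0.0, 0.718, 0.696, -0.0]
force: [-0.4, -0.3, 0.1]
opening: 0.0131
grasp_force: 0.0
```

```bash
python3 - <<'E'
from cell import manip,snapshot
import cv2,numpy as np
F=[]
w=snapshot("wrist");F.append(manip.read_state()["force"]);s=snapshot("scene");F.append(manip.read_state()["force"]);print(np.round(F,2))
s=s[165:265,180:300]
a=np.hstack([cv2.resize(w[140:300,150:370],(440,320)),cv2.resize(s,(360,320),interpolation=cv2.INTER_CUBIC)])
cv2.imwrite("pics/w3.png",a[:,:,::-1])
E
```

```text
[[-0.15  0.2  -0.46]
 [-0.36  0.14 -0.42]]
```

View pics/w3.png

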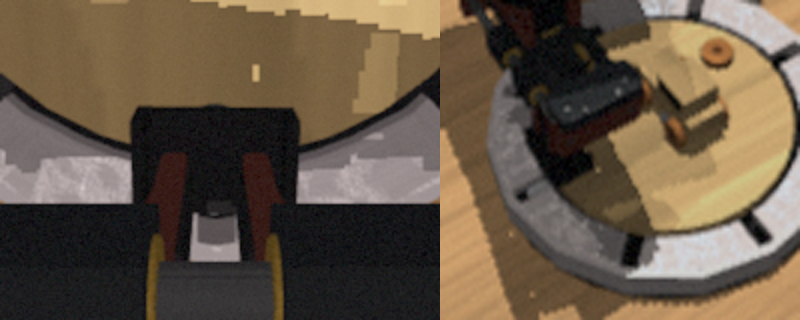

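The fingertips appear at the middle of the pad, around (175,155) and (258,155) of the crop, but no contact force shows. I'll check the tip height by projection.

```bash
python3 - <<'E'
from cell import manip,calibration
import numpy as np
from scipy.spatial.transform import Rotation as R
s=manip.read_state();q=s["tcp_rot"];Rm=R.from_quat(np.r_[q[1:],q[0]]).as_matrix();p0=s["eef_pos"]
c=calibration("wrist");T=np.array(c["world_from_camera"]);K=c["K"]
def pr(p):
    q=K@(T[:3,:3].T@(p-T[:3,3]));return np.round((q[:2]/q[2]-[150,140])*2,0)
for x in(-.01,0,.01):
  for z in (.015,.025): print(x,z,[pr(p0+Rm@[x,y,z]) for y in(-.0065,.0065,-.02,.02)])
for z in(.056,.050,.045): # pad corners
  print(z,[pr(np.array([.571+a,-.121+b,z])) for a,b in((-.026,.018),(.026,.018),(-.026,-.018))])
print("cam tool",Rm.T@(T[:3,3]-p0))
E
```

```text
-0.01 0.015 [array([193., 198.]), array([233., 198.]), array([152., 198.]), array([273., 198.])]
-0.01 0.025 [array([194., 187.]), array([232., 187.]), array([155., 187.]), array([271., 187.])]
0 0.015 [array([193., 170.]), array([233., 170.]), array([152., 170.]), array([274., 170.])]
0 0.025 [array([194., 159.]), array([232., 159.]), array([155., 159.]), array([271., 159.])]
0.01 0.015 [array([193., 141.]), array([233., 141.]), array([151., 141.]), array([275., 141.])]
0.01 0.025 [array([194., 132.]), array([232., 132.]), array([154., 132.]), array([272., 131.])]
0.056 [array([130., 116.]), array([291., 111.]), array([138., 218.])]
0.05 [array([133., 112.]), array([288., 107.]), array([140., 211.])]
0.045 [array([135., 108.]), array([287., 103.]), array([141., 205.])]
cam tool [ 0.06766912  0.00043019 -0.16265157]
```

Emit:
{"fn": "send_rows", "kwargs": {
  "deltas": [
    {"dx":0,"dy":0,"dz":0.002,"ax":0,"ay":0,"az":0,"grip":0.7},
    {"dx":0,"dy":0,"dz":0.003,"ax":0,"ay":0,"az":0,"grip":0.7},
    {"dx":0,"dy":0,"dz":0.003,"ax":0,"ay":0,"az":0,"grip":0.7}
  ]
}}

```text
time: 3.3
eef_pos: [0.5711, -0.121, 0.0713]
tcp_rot: [-0.0, 0.718, 0.696, -0.0]
force: [-0.2, -0.2, -0.4]
opening: 0.0133
grasp_force: 0.0
```

Emit:
{"fn": "send_rows", "kwargs": {
  "deltas": [
    {"dx":0,"dy":0,"dz":0.002,"ax":0,"ay":0,"az":0,"grip":0.7},
    {"dx":0,"dy":0,"dz":0.003,"ax":0,"ay":0,"az":0,"grip":0.7},
    {"dx":0,"dy":0,"dz":0.003,"ax":0,"ay":0,"az":0,"grip":0.7}
  ]
}}

```text
time: 3.6
eef_pos: [0.5711, -0.121, 0.0683]
tcp_rot: [-0.0, 0.718, 0.696, -0.0]
force: [-0.2, -0.6, 0.2]
opening: 0.0129
grasp_force: 0.0
```

```bash
python3 - <<'E'
from cell import manip,snapshot
import cv2,numpy as np
s=manip.read_state();print(s["force"],s["torque"],s["eef_pos"])
w=snapshot("wrist");t=snapshot("top")[150:230,250:340]
cv2.imwrite("pics/w4.png",np.hstack([cv2.resize(w[140:300,150:370],(440,320)),cv2.resize(t,(360,320),interpolation=cv2.INTER_CUBIC)])[:,:,::-1])
E
```

```text
[-0.15825351 -0.64279566  0.19652855] [-0.0396938  -0.08614161  0.02642965] [ 0.57113701 -0.12104423  0.06825877]
```

View pics/w4.png

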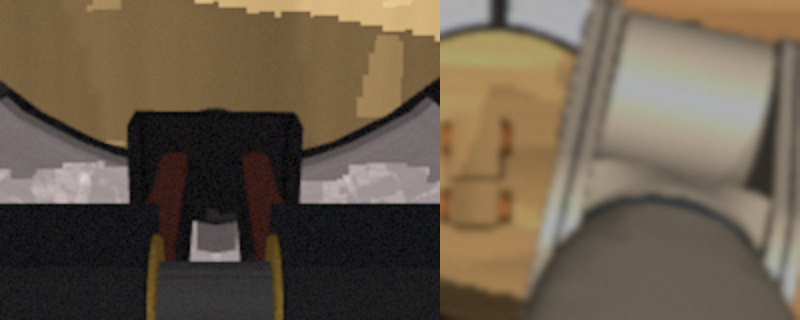

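The pad hasn't moved and the fingers aren't touching it. By image scale the visible tips stand less far ahead of the TCP than stated. I'll keep going down and watch the force.

Emit:
{"fn": "send_rows", "kwargs": {
  "deltas": [
    {"dx":0,"dy":0,"dz":0.002,"ax":0,"ay":0,"az":0,"grip":0.7},
    {"dx":0,"dy":0,"dz":0.004,"ax":0,"ay":0,"az":0,"grip":0.7},
    {"dx":0,"dy":0,"dz":0.004,"ax":0,"ay":0,"az":0,"grip":0.7}
  ]
}}

```text
time: 4.0
eef_pos: [0.571, -0.121, 0.0641]
tcp_rot: [-0.0, 0.718, 0.696, -0.0]
force: [0.4, -0.1, 0.3]
opening: 0.0135
grasp_force: 0.0
```

Emit:
{"fn": "send_rows", "kwargs": {
  "deltas": [
    {"dx":0,"dy":0,"dz":0.002,"ax":0,"ay":0,"az":0,"grip":0.7},
    {"dx":0,"dy":0,"dz":0.003,"ax":0,"ay":0,"az":0,"grip":0.7},
    {"dx":0,"dy":0,"dz":0.003,"ax":0,"ay":0,"az":0,"grip":0.7}
  ]
}}

```text
time: 4.3
eef_pos: [0.5712, -0.121, 0.0613]
tcp_rot: [-0.0, 0.718, 0.696, -0.0]
force: [-0.7, 0.1, 0.1]
opening: 0.0133
grasp_force: 0.0
```

Emit:
{"fn": "send_rows", "kwargs": {
  "deltas": [
    {"dx":0,"dy":0,"dz":0.002,"ax":0,"ay":0,"az":0,"grip":0.7},
    {"dx":0,"dy":0,"dz":0.003,"ax":0,"ay":0,"az":0,"grip":0.7},
    {"dx":0,"dy":0,"dz":0.003,"ax":0,"ay":0,"az":0,"grip":0.7}
  ]
}}

```text
time: 4.6
eef_pos: [0.5711, -0.121, 0.0583]
tcp_rot: [-0.0, 0.718, 0.696, -0.0]
force: [0.1, -0.5, -0.2]
opening: 0.0133
grasp_force: 0.0
```

```bash
python3 - <<'E'
from cell import manip,snapshot
import cv2,numpy as np
s=manip.read_state();print(s["force"],s["torque"],s["eef_pos"])
w=snapshot("wrist");t=snapshot("scene")[165:265,180:300]
w=np.clip(w.astype(float)*2.2,0,255).astype(np.uint8)
cv2.imwrite("pics/w5.png",np.hstack([cv2.resize(w[140:300,150:370],(440,320)),cv2.resize(t,(360,320),interpolation=cv2.INTER_CUBIC)])[:,:,::-1])
E
```

```text
[ 0.14458419 -0.52925324 -0.24427549] [-0.02912633 -0.08215017  0.01818217] [ 0.57113416 -0.12103363  0.05827789]
```

View pics/w5.png

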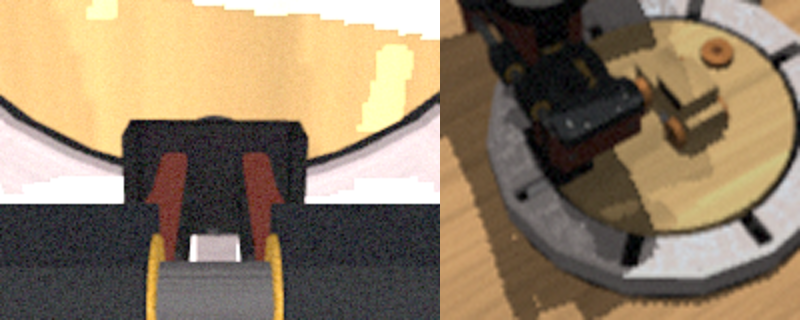

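The pad is still up: its width grew only as the camera came nearer. The fingers sit over the trough, with a little way still to go.

Emit:
{"fn": "send_rows", "kwargs": {
  "deltas": [
    {"dx":0.002,"dy":0,"dz":0.002,"ax":0,"ay":0,"az":0,"grip":0.7},
    {"dx":0.002,"dy":0,"dz":0.003,"ax":0,"ay":0,"az":0,"grip":0.7},
    {"dx":0.002,"dy":0,"dz":0.003,"ax":0,"ay":0,"az":0,"grip":0.7}
  ]
}}

```text
time: 5.0
eef_pos: [0.5713, -0.119, 0.0553]
tcp_rot: [-0.0, 0.718, 0.696, -0.0]
force: [-1.0, 0.2, -0.1]
opening: 0.0131
grasp_force: 0.0
```

Emit:
{"fn": "send_rows", "kwargs": {
  "deltas": [
    {"dx":0,"dy":0,"dz":0.002,"ax":0,"ay":0,"az":0,"grip":0.7},
    {"dx":0,"dy":0,"dz":0.003,"ax":0,"ay":0,"az":0,"grip":0.7},
    {"dx":0,"dy":0,"dz":0.003,"ax":0,"ay":0,"az":0,"grip":0.7}
  ]
}}

```text
time: 5.3
eef_pos: [0.5715, -0.119, 0.0526]
tcp_rot: [0.0, 0.718, 0.696, 0.0]
force: [-0.8, 1.0, 4.6]
opening: 0.0128
grasp_force: 2.2
```

Contact, at 4.6 N. Next I press fully in, aiming for about 8.4 N at the end.

Emit:
{"fn": "send_rows", "kwargs": {
  "deltas": [
    {"dx":0,"dy":0,"dz":0.003,"ax":0,"ay":0,"az":0,"grip":0.7},
    {"dx":0,"dy":0,"dz":0.006,"ax":0,"ay":0,"az":0,"grip":0.7},
    {"dx":0,"dy":0,"dz":0.008,"ax":0,"ay":0,"az":0,"grip":0.7},
    {"dx":0,"dy":0,"dz":0.009,"ax":0,"ay":0,"az":0,"grip":0.7},
    {"dx":0,"dy":0,"dz":0.009,"ax":0,"ay":0,"az":0,"grip":0.7}
  ]
}}

```text
time: 5.8
eef_pos: [0.572, -0.1191, 0.0442]
tcp_rot: [0.001, 0.718, 0.696, 0.0]
force: [-0.4, 0.8, 8.0]
opening: 0.0133
grasp_force: 3.9
```

Emit:
{"fn": "send_rows", "kwargs": {
  "deltas": [
    {"dx":0,"dy":0,"dz":0.001,"ax":0,"ay":0,"az":0,"grip":0.7},
    {"dx":0,"dy":0,"dz":0.002,"ax":0,"ay":0,"az":0,"grip":0.7},
    {"dx":0,"dy":0,"dz":0.002,"ax":0,"ay":0,"az":0,"grip":0.7}
  ]
}}

```text
time: 6.1
eef_pos: [0.5737, -0.1193, 0.0439]
tcp_rot: [0.002, 0.718, 0.696, 0.001]
force: [-0.8, 1.8, 19.7]
opening: 0.0131
grasp_force: 10.0
```

The plunger is bottomed at about 20 N. I'll ease off 1 mm and start the swing.

Emit:
{"fn": "send_rows", "kwargs": {
  "deltas": [
    {"dx":0,"dy":0,"dz":-0.001,"ax":0,"ay":0,"az":0,"grip":0.7},
    {"dx":0.0001,"dy":-0.0036,"dz":-0.001,"ax":0,"ay":0,"az":2,"grip":0.7},
    {"dx":0.0004,"dy":-0.009,"dz":-0.001,"ax":0,"ay":0,"az":5,"grip":0.7},
    {"dx":0.001,"dy":-0.0143,"dz":-0.001,"ax":0,"ay":0,"az":8,"grip":0.7},
    {"dx":0.0019,"dy":-0.0197,"dz":-0.001,"ax":0,"ay":0,"az":11,"grip":0.7},
    {"dx":0.0031,"dy":-0.0249,"dz":-0.001,"ax":0,"ay":0,"az":14,"grip":0.7},
    {"dx":0.0045,"dy":-0.0301,"dz":-0.001,"ax":0,"ay":0,"az":17,"grip":0.7},
    {"dx":0.0062,"dy":-0.0352,"dz":-0.001,"ax":0,"ay":0,"az":20,"grip":0.7}
  ]
}}

```text
time: 6.9
eef_pos: [0.5383, -0.1124, 0.044]
tcp_rot: [0.002, 0.829, 0.56, 0.001]
force: [0.3, -0.3, 14.0]
opening: 0.0134
grasp_force: 6.4
```

```bash
python3 - <<'E'
from cell import manip,snapshot
import cv2,numpy as np
s=manip.read_state();print(s["force"],s["torque"],s["eef_pos"])
w=snapshot("wrist")
w=np.clip(w.astype(float)*1.8,0,255).astype(np.uint8)
cv2.imwrite("pics/w6.png",w[:,:,::-1])
E
```

```text
[ 0.25807232 -0.30159538 13.96558119] [-0.23999681 -0.06185461  0.06830758] [ 0.53825144 -0.11244462  0.04401803]
```

View pics/w6.png

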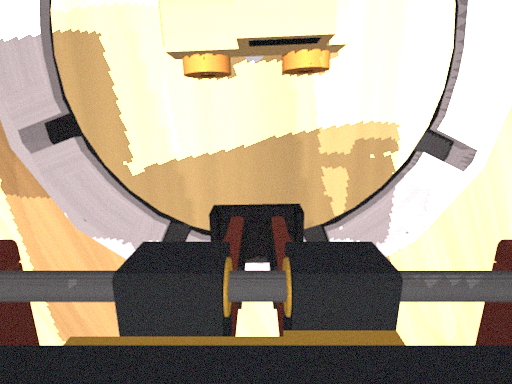

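The disc and car have turned with the fingers by about 20°. The pad at x 210–303 is still centred on the fingers, so I continue to 45°.

Emit:
{"fn": "send_rows", "kwargs": {
  "deltas": [
    {"dx":0.0001,"dy":-0.0054,"dz":0,"ax":0,"ay":0,"az":3,"grip":0.7},
    {"dx":0.0006,"dy":-0.0108,"dz":0,"ax":0,"ay":0,"az":6,"grip":0.7},
    {"dx":0.0013,"dy":-0.0161,"dz":0,"ax":0,"ay":0,"az":9,"grip":0.7},
    {"dx":0.0023,"dy":-0.0214,"dz":0,"ax":0,"ay":0,"az":12,"grip":0.7},
    {"dx":0.0035,"dy":-0.0267,"dz":0,"ax":0,"ay":0,"az":15,"grip":0.7},
    {"dx":0.005,"dy":-0.0318,"dz":0,"ax":0,"ay":0,"az":18,"grip":0.7},
    {"dx":0.0062,"dy":-0.0352,"dz":0,"ax":0,"ay":0,"az":20,"grip":0.7},
    {"dx":0.0075,"dy":-0.0386,"dz":0,"ax":0,"ay":0,"az":22,"grip":0.7},
    {"dx":0.0089,"dy":-0.0419,"dz":0,"ax":0,"ay":0,"az":24,"grip":0.7},
    {"dx":0.0097,"dy":-0.0435,"dz":0,"ax":0,"ay":0,"az":25,"grip":0.7},
    {"dx":0.0097,"dy":-0.0435,"dz":0,"ax":0,"ay":0,"az":25,"grip":0.7}
  ]
}}

```text
time: 8.05
eef_pos: [0.5005, -0.0872, 0.0439]
tcp_rot: [0.001, 0.93, 0.368, 0.001]
force: [-3.3, -2.0, 17.0]
opening: 0.0133
grasp_force: 9.0
```

```bash
python3 - <<'E'
from cell import manip,snapshot,calibration
import cv2,numpy as np
s=manip.read_state();print(s["force"],s["torque"],s["eef_pos"],s["tcp_rot"])
c=calibration("wrist")
w=snapshot("wrist")
T=np.array(c["world_from_camera"]);K=c["K"]
for k in range(4):
    z=.5744-.0161j+.147*np.exp(1j*np.radians(-136.8+90-45*k+45));p=np.array([z.real,z.imag,.03])
    q=K@(T[:3,:3].T@(p-T[:3,3]));print(np.round(q[:2]/q[2]))
w=np.clip(w.astype(float)*1.8,0,255).astype(np.uint8)
cv2.imwrite("pics/w7.png",w[:,:,::-1])
E
```

```text
[-3.34760843 -2.02151171 16.97864402] [-0.477288    0.61938407 -0.0047962 ] [ 0.50050859 -0.08724163  0.04394334] [9.35878885e-04 9.29921941e-01 3.67754826e-01 8.33555079e-04]
[ 473. -185.]
[516.  54.]
[415. 228.]
[255. 287.]
```

View pics/w7.png

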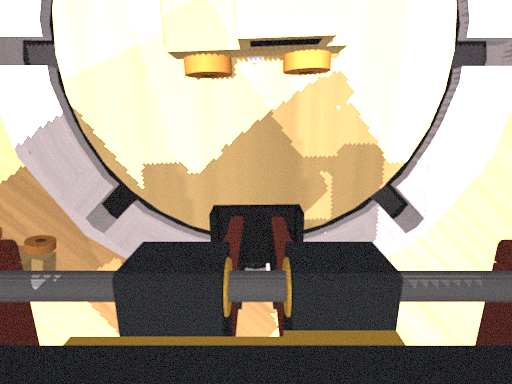

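The notches at (120,203) and (392,203) sit symmetrically about the pad at x≈256, so the lug is at the notch. I'll raise slowly.

Emit:
{"fn": "send_rows", "kwargs": {
  "deltas": [
    {"dx":0,"dy":0,"dz":-0.002,"ax":0,"ay":0,"az":0,"grip":0.7},
    {"dx":0,"dy":0,"dz":-0.004,"ax":0,"ay":0,"az":0,"grip":0.7},
    {"dx":0,"dy":0,"dz":-0.006,"ax":0,"ay":0,"az":0,"grip":0.7},
    {"dx":0,"dy":0,"dz":-0.008,"ax":0,"ay":0,"az":0,"grip":0.7},
    {"dx":0,"dy":0,"dz":-0.009,"ax":0,"ay":0,"az":0,"grip":0.7},
    {"dx":0,"dy":0,"dz":-0.009,"ax":0,"ay":0,"az":0,"grip":0.7}
  ]
}}

```text
time: 8.7
eef_pos: [0.5002, -0.087, 0.0519]
tcp_rot: [0.0, 0.93, 0.368, 0.001]
force: [-0.5, -1.8, 3.6]
opening: 0.0135
grasp_force: 2.4
```

There is still spring force at about 1.5 mm in, so the lug has entered the notch. Retracting now.

Emit:
{"fn": "send_rows", "kwargs": {
  "deltas": [
    {"dx":0,"dy":0,"dz":-0.003,"ax":0,"ay":0,"az":0,"grip":0.7},
    {"dx":0,"dy":0,"dz":-0.006,"ax":0,"ay":0,"az":0,"grip":0.7},
    {"dx":0,"dy":0,"dz":-0.012,"ax":0,"ay":0,"az":0,"grip":0.7},
    {"dx":0,"dy":0,"dz":-0.025,"ax":0,"ay":0,"az":0,"grip":0.7},
    {"dx":0,"dy":0,"dz":-0.06,"ax":0,"ay":0,"az":0,"grip":0.7},
    {"dx":0,"dy":0,"dz":-0.1,"ax":0,"ay":0,"az":0,"grip":0.7},
    {"dx":0,"dy":0,"dz":-0.1,"ax":0,"ay":0,"az":0,"grip":0.7},
    {"dx":0,"dy":0,"dz":-0.1,"ax":0,"ay":0,"az":0,"grip":0.7}
  ]
}}

```text
time: 9.5
eef_pos: [0.5, -0.0866, 0.1528]
tcp_rot: [0.001, 0.93, 0.368, 0.001]
force: [-0.7, -0.6, -1.5]
opening: 0.0132
grasp_force: 0.0
```

```bash
python3 - <<'E'
from cell import manip,snapshot,calibration
import cv2,numpy as np
s=manip.read_state();print(s["force"],s["eef_pos"])
c=calibration("wrist");w=snapshot("wrist");cv2.imwrite("pics/w8.png",w[:,:,::-1])
T=np.array(c["world_from_camera"]);K=c["K"]
pr=lambda p:(lambda q:np.round(q[:2]/q[2],1))(K@(T[:3,:3].T@(np.array(p)-T[:3,3])))
u=np.exp(1j*np.radians(-136.8));ctr=.5744-.0161j
for off in(-.026,.026):
  for r in(.087,.123):
    z=ctr+(r+1j*off)*u;print(off,r,pr([z.real,z.imag,.056]),pr([z.real,z.imag,.068]))
g=cv2.GaussianBlur(w.max(2),(3,3),0)
row=int(pr([(ctr+.1*u).real,(ctr+.1*u).imag,.06])[1])
for r in(row-10,row,): print(r,[(i,int(v)) for i,v in enumerate(g[r]) if 205<i<310][::3])
E
```

```text
[-0.6577104  -0.61509801 -1.50775636] [ 0.50004715 -0.08657762  0.15278686]
-0.026 0.087 [227.6 177.4] [226.3 180.1]
-0.026 0.123 [228.6 214.8] [227.3 219.1]
0.026 0.087 [284.5 177.3] [285.8 180. ]
0.026 0.123 [283.7 214.7] [284.9 219. ]
182 [(206, 97), (209, 116), (212, 116), (215, 117), (218, 124), (221, 123), (224, 122), (227, 70), (230, 25), (233, 18), (236, 24), (239, 25), (242, 25), (245, 25), (248, 22), (251, 21), (254, 25), (257, 23), (260, 23), (263, 23), (266, 19), (269, 25), (272, 21), (275, 23), (278, 24), (281, 21), (284, 20), (287, 109), (290, 131), (293, 129), (296, 120), (299, 119), (302, 118), (305, 110), (308, 61)]
192 [(206, 117), (209, 113), (212, 102), (215, 86), (218, 59), (221, 35), (224, 21), (227, 23), (230, 27), (233, 21), (236, 21), (239, 20), (242, 20), (245, 23), (248, 24), (251, 23), (254, 21), (257, 21), (260, 25), (263, 20), (266, 23), (269, 23), (272, 23), (275, 21), (278, 30), (281, 22), (284, 21), (287, 22), (290, 28), (293, 49), (296, 78), (299, 118), (302, 152), (305, 176), (308, 192)]
```

```bash
python3 -c "
from cell import close_job;print(close_job())"
```

```text
the job is handed in; nothing more can be done
None
```

I pressed the plunger fully in, swung the table 45° clockwise and let the plunger spring up in the next notch; wrist-camera measurements before hand-in agreed, the arm was clear at about 9.5 s, and the job is handed in with no verdict shown.

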